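Stack the slide box in the bench cradle

ROBOT

A 6-joint arm with a two-finger parallel gripper is mounted at the origin on the work surface. World frame = base frame: x ahead of the robot, y to its left, z up, the work surface at z = 0. Lengths are in m, angles in degrees, forces in N, time in s.
With the tool pointing down it reaches from about 0.35 to 1 m from the base axis. Payload 7.1 kg.
Tool frame: the origin (TCP) lies between the finger pads; the fingertips stand 14 mm ahead of it and the grasp point (between the pads) lies 5 mm behind it; z points along the fingers, y is the direction in which the jaws open and shut (so a half turn about z gives the same grasp; the last joint's range is limited). The gripper opens to 85 mm and grips with 20 to 120 N. Pads are 22 mm wide; open, the fingers measure 114 mm over their backs; the gripper's body (76 mm by 85 mm) begins 54 mm behind the grasp point. The pads swing forward as they close: fully open they stand 13 mm farther back than shut.
Start: joints at [76.089, 24.242, 93.386, -0, 62.372, -1.089], TCP at [0.139, 0.609, 0.245] pointing down, gripper open.
Joint ranges: [-172.04, 172.04], [-51.8, 120.97], [4.93, 147.93], [-75.15, 255.16], [6.16, 154.13], [-145.62, 145.62]. Speed limits (degrees/s): [136.94, 136.94, 172.46, 180, 180, 180].

INTERFACE

Orientations are given as a 3x3 rotation matrix whose columns are the frame's x, y, z axes.
In Python, from bench import * gives the robot as it stands. The module is installed in compiled form; this text tells all that it offers.
- The arm moves only by the shell command python3 -m pendant 'ROWS' [OPENING] [FORCE]. ROWS is text: rows parted by semicolons, each of 6 numbers parted by spaces: the shift along the tool's x, y, z each as a share of 30 mm, from -1 to 1, then the turn, a rotation vector about the tool's x, y, z each as a share of 4 degrees, from -1 to 1. In form: dx dy dz ax ay az; .... A call has 1 to 10 rows; each row shifts and turns the commanded pose from where the row before left it, along the tool's axes as they then stand; what a row does not reach is not made up. A row lasts 1/10 s, in which the tool goes at most 50 mm and 8.59 degrees, less where a joint would pass 70% of its speed; a pose out of reach is approached as far as the arm can. A call with a number of a shift or a turn outside -1 to 1 is refused whole. A call with a gripper value outside its range is refused whole. OPENING is the opening, from -1 (shut) to 1 (fully open), set as the call begins (- or left out, the last holds). The fingers move at their own pace and stop on an object; FORCE is the grip in N (left out, the last holds). Time passes only in rows, so rows that do not move let the fingers close. It gives the time, the measured TCP pose, the force and the opening at its end, in the units of the state.
- observe(): the state, without advancing time (a new reading comes with each control period).
- snapshot(name): name is "side" or "top" or "wrist"; returns a dict with "frame" (420x560x3 uint8, red, green, blue), "camera_matrix" (3x3 intrinsics, pixels), "rvec" (rotation vector, rad) and "tvec" (3), from world to camera coordinates, as OpenCV has them. Camera axes: x right, y down, z forward; pixel columns grow to the right and rows downward; lengths in m; the calibration is good to about 2 mm. A picture is of the moment at which its call begins. There is no depth.
- hand_in(): hands the job in, once; it reports no verdict.
The state is a dict: "time": time; "joints": joint angles; "dq": joint speeds; "tau": joint torques, N m; "tool_pos": TCP position; "tool_rot": TCP orientation; "contact_force": force on the tool from outside, world axes, zero at the start; "torque": the same for the moment, N m; "finger_gap": finger opening in m.
Only numpy, scipy, OpenCV 4.12 (cv2) and the standard library are available. Lean on these libraries where they do the work, as an engineer would, in place of code of your own. Each camera call takes 0.05 s, during which the arm holds its last target.

TASK

Lift the lidded slide box off the rail it hangs on by its rear lip and stand it upright on the open bench, letting go so that you can take it again front to back. Then stack it on the box in the metal cradle, the same way round as that one, so that its base drops fully home over the lid lugs. Do not drop it, and leave everything else where it is.

Things in the scene. Friction and masses are not known exactly. Their poses are not given: they have to be found in the camera images.
- hung_box: Lidded slide box to stack, grey with white lid, about 0.2 kg. 50 mm deep (x -25 front to +25 rear), 62 wide (y), 46 from underside to lid top. Origin: centre of underside; z up. Hangs at one of two places on the rail, underside about 55 mm above the bench, leaning up to 4 degrees nose-down; 15 mm or more straight up frees it. While hung, fingers fit only on its two y sides.
- hung_box_lip (a point): Lower edge of the hook lip on the box's rear wall, at (33, 0, 18) mm in hung_box's frame. Lip 36 mm wide (y): from z = 32..36 mm it runs back to x = 35, then turns down as a flap (x = 31..35, z = 18..36); slot of 6 mm between wall and flap. Box front to the flap's outer face: 60 mm, a sound grip front to back.
- hung_box_recess (a point): Centre of the larger base recess at the underside, (0, -14, 0) mm in hung_box's frame. Two square recesses 7 mm deep: 23 mm wide here, 15 mm wide at (0, +16). Play round the lugs 1.5 mm a side. It stacks one way round only.
- base_box: Identical slide box, full (0.4 kg), standing in the cradle on lugs of the cradle's floor. Origin: centre of its underside, 8 mm above the bench; same axes as hung_box, lip at +x. Stacked fully home, hung_box's origin is 46 mm above this origin with the same axes.
- base_box_lug (a point): Top of the larger lug on base_box's lid, (0, -14, 52) mm in its frame: tapered round lug 6 mm high, 20 mm across (16 at the top). The smaller lug, 12 mm across (8 at the top), is at (0, +16). hung_box's lid has the same lugs.
- cradle: Fixed aluminium cradle, origin centre of its underside. Floor 60 (x) x 82 (y) x 8 mm; on each y side an upright cheek 4 mm thick, 50 mm long, 100 mm high, inner faces at y = +-36 mm: 5 mm beside a box, no room for fingers. Open at front, rear and top. Cheek tops are level with the upper box's lid when stacked.
- rail: Fixed rail stand, origin on its underside. Steel strip x = 0..4.5 mm, 250 mm long (y), top edge 87 mm above the bench; 14 mm behind it a white panel, top 94 mm up. Boxes hang on the front (-x) side, 50 to 62 mm left or right of the middle; x points front to back. Base plate 65 x 250 x 6 mm, x = -22.5..42.5.
- rail_top (a point): Middle of the steel strip's top edge, 87 mm above the bench. The white bench top is at z = 0; between rail and cradle, about 0.48 m straight ahead of the robot, it is clear for setting a box down.
- hung_bin: Bystander: small open bin (50 x 50 x 36 mm high) with tubes in it, hung beside the slide box by the same lip. Origin: centre of underside. Leave alone.
- tube_rack: Bystander: green-framed aluminium tube block, 92 (x) x 132 (y) x 52 mm high, on the bench beyond the work. Origin: centre of underside. Leave alone.
- jar: Bystander: amber jar 56 mm across, 75 mm high, on the bench. Origin: centre of underside. Leave alone.
Not all that is in view belongs to the job. Leave any pink or turquoise look-alike of the hung_box alone.

How it is judged (in metres and radians):
On the way, in this order (a step that is already met when the one before it is completed fails the run):
1. the slide box is lifted off: its lip is clear above the rail and it no longer touches the rail (z of hung_box_lip in the frame of rail_top above 0.002 m and contact force between hung_box and rail below 0.05 N), for 0.1 s.
2. the slide box stands upright on the bench, let go (height (world z) of hung_box below 0.004 m and angle between hung_box's own z axis and vertical below 0.06 rad and contact force between the fingers and hung_box below 0.05 N and linear speed of hung_box below 0.02 m/s), for 0.2 s.
At the end, for the whole second after the job is handed in: The slide box is let go and at rest, seated on the box in the cradle, lips on the same side: origin 44 to 48 mm above that box's, within 4 mm sideways, bases parallel within 0.05 rad, upright within 0.06 rad. The lower box is home in the cradle: within 5 mm of its centre, moved under 6 mm (z of hung_box in the frame of base_box between 0.044 and 0.048 m and horizontal distance between hung_box and base_box below 0.004 m and angle between the z axis of hung_box and the z axis of base_box, either way round below 0.05 rad and x of hung_box_lip in the frame of base_box above 0.02 m and linear speed of hung_box below 0.02 m/s and angle between hung_box's own z axis and vertical below 0.06 rad and contact force between the fingers and hung_box below 0.05 N and horizontal distance between base_box and cradle below 0.005 m and distance of base_box from where it was at the start of the episode below 0.006 m); the robot touches nothing.
It fails at once if the slide box is dropped (moving faster than 0.5 m/s out of the fingers) (linear speed of hung_box above 0.5 m/s and contact force between the fingers and hung_box below 0.05 N).
It fails at once if the box in the cradle is pulled out (moved over 20 mm) (distance of base_box from where it was at the start of the episode above 0.02 m).
It fails at once if the hung bin is disturbed (moved over 20 mm) (distance of hung_bin from where it was at the start of the episode above 0.02 m).
It fails at once if the tube rack is disturbed (moved over 20 mm) (distance of tube_rack from where it was at the start of the episode above 0.02 m).
It fails at once if the jar is disturbed (moved over 20 mm or tipped) (distance of jar from where it was at the start of the episode above 0.02 m or angle between jar's own z axis and vertical above 0.3 rad).
It also fails if it takes over 64 s, if anything falls off the work surface, if the arm or the gripper's body presses on something with over 40 N, if the wrist force passes 120 N, or if a joint passes its speed limit or range.

## Working session

There is one attempt and no reset: what is moved stays moved. The work goes in short steps, Python scripts to look and compute and a shell command to move; the robot and the scene stay as the last step left them, time stands still between calls to the robot, and variables do not carry over. Pictures are saved under pics/ and viewed, and the job is handed in when it is done.

```bash
mkdir -p pics; ls; python3 - <<'E'
from bench import *
import cv2
s=observe();print(s)
for n in ["side","top","wrist"]:
    d=snapshot(n);cv2.imwrite(f"pics/{n}0.png",d["frame"][:,:,::-1]);print(n,d["camera_matrix"],d["rvec"],d["tvec"])
E
```

```text
pics
{'time': 0.0, 'joints': array([ 7.60898523e+01,  2.42832388e+01,  9.34319634e+01, -1.11223737e-03,
        6.23713025e+01, -1.08845521e+00]), 'dq': array([-0.0792979 ,  0.02182229,  0.05695607,  0.01493048, -0.03599217,
        0.05380841]), 'tau': array([-1.41582208e-03, -5.57372618e+01, -2.81740165e+01, -1.89888212e-07,
        7.35270150e-03,  3.23359473e-05]), 'tool_pos': array([0.13855094, 0.60891378, 0.24455502]), 'tool_rot': array([[-9.75067404e-01,  2.21908626e-01, -3.46259530e-04],
       [ 2.21908896e-01,  9.75066296e-01, -1.46964978e-03],
       [ 1.14980327e-05, -1.50984567e-03, -9.99998860e-01]]), 'contact_force': array([ 0.82995204,  0.09797263, -0.28658252]), 'torque': array([-0.0375278 , -0.03189956, -0.00851023]), 'finger_gap': 0.08546625982501253}
side [[488.96217942   0.         280.54685052]
 [  0.         488.96217942 213.59248001]
 [  0.           0.           1.        ]] [ 0.23130181 -2.85184829  1.11884486] [0.54070133 0.13998517 1.10968699]
top [[436.98623539   0.         271.3688863 ]
 [  0.         436.98623539 211.06371094]
 [  0.           0.           1.        ]] [ 1.98284134 -2.24992793  0.22510255] [0.04095499 0.57446842 1.01164498]
wrist [[333.66189413   0.         281.21589794]
 [  0.         333.66189413 210.58618295]
 [  0.           0.           1.        ]] [-2.24303391 -1.79097017 -0.29523979] [-0.62449645 -0.04284439  0.38152879]
```

View pics/side0.png

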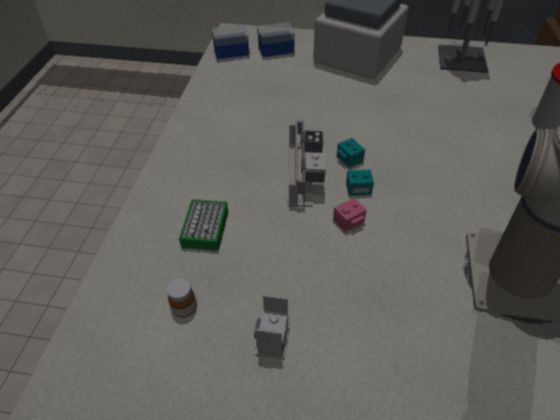

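View pics/top0.png

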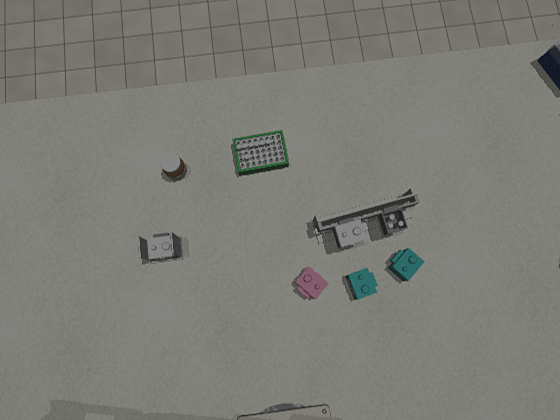

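View pics/wrist0.png

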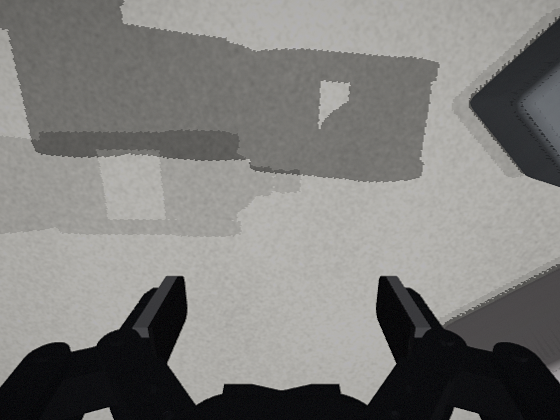

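```bash
cat > h.py <<'E'
import numpy as np, cv2
def cam(d):
    R=cv2.Rodrigues(np.array(d["rvec"],float))[0]; t=np.array(d["tvec"],float).ravel()
    return np.array(d["camera_matrix"]),R,t
def ray(d,px):
    K,R,t=cam(d); v=R.T@np.linalg.solve(K,np.array([px[0],px[1],1.0])); return -R.T@t, v/np.linalg.norm(v)
def plane(d,px,z):
    o,v=ray(d,px); return o+v*(z-o[2])/v[2]
def tri(views):
    A=np.zeros((3,3));b=np.zeros(3);L=[]
    for d,px in views:
        o,v=ray(d,px);P=np.eye(3)-np.outer(v,v);A+=P;b+=P@o;L.append((P,o))
    x=np.linalg.solve(A,b); return x,[np.linalg.norm(P@(x-o)) for P,o in L]
def proj(d,X):
    K,R,t=cam(d);p=K@(R@np.array(X,float)+t);return p[:2]/p[2]
def crop(f,x0,y0,x1,y1,s,name):
    c=cv2.resize(f[y0:y1,x0:x1,::-1],None,fx=s,fy=s,interpolation=cv2.INTER_CUBIC);cv2.imwrite("pics/"+name,c)
E
python3 - <<'E'
from bench import *
from h import *
import pickle
t=snapshot("top");s=snapshot("side")
pickle.dump((t,s),open("ts0.pkl","wb"))
crop(t["frame"],300,185,430,305,6,"t_rail.png")
crop(t["frame"],130,220,200,270,10,"t_cr.png")
crop(s["frame"],280,110,380,230,5,"s_rail.png")
crop(s["frame"],245,285,305,365,7,"s_cr.png")
for n,p in dict(rail=(365,215),box=(352,236),cr=(160,247)).items(): print(n,plane(t,p,.09))
E
```

```text
rail [ 0.53123526 -0.24954864  0.09      ]
box [ 0.48557487 -0.21089509  0.09      ]
cr [0.51635754 0.23789996 0.09      ]
```

View pics/t_rail.png

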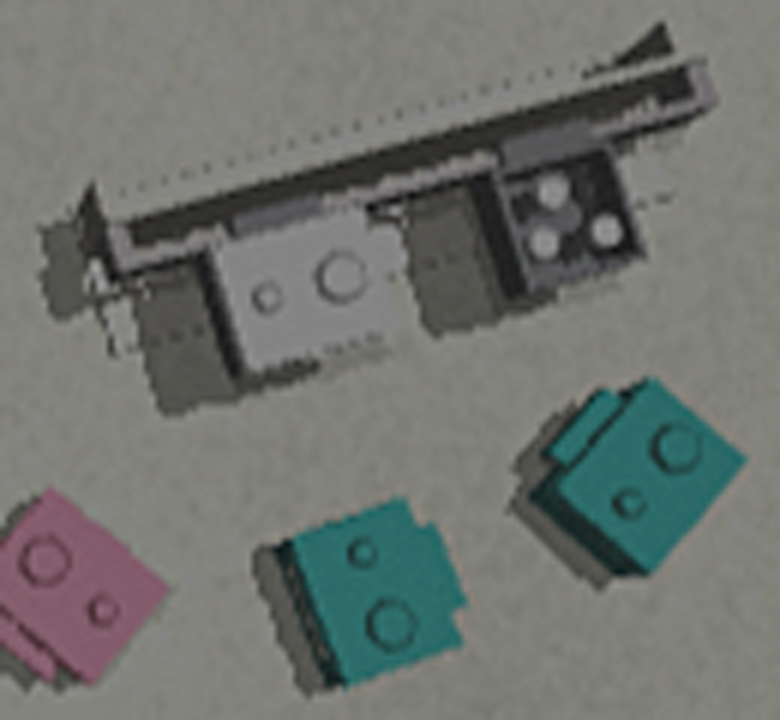

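View pics/t_cr.png

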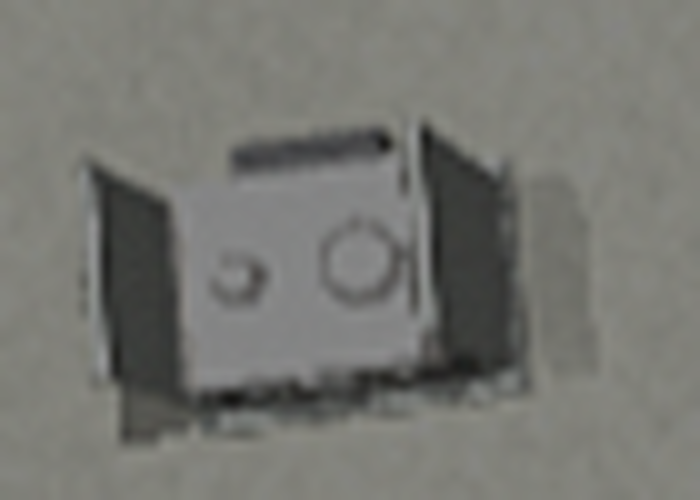

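View pics/s_rail.png

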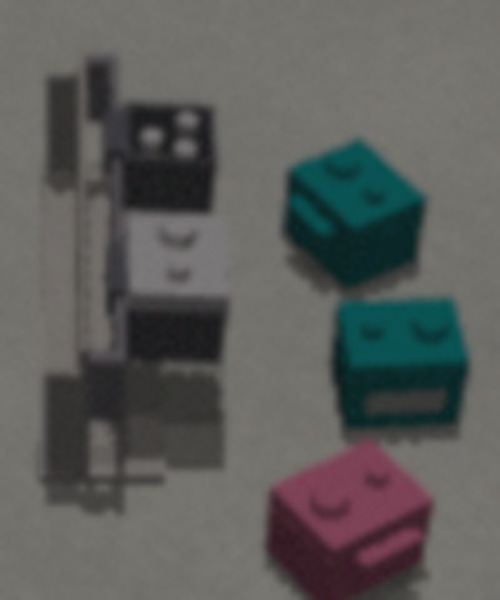

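View pics/s_cr.png

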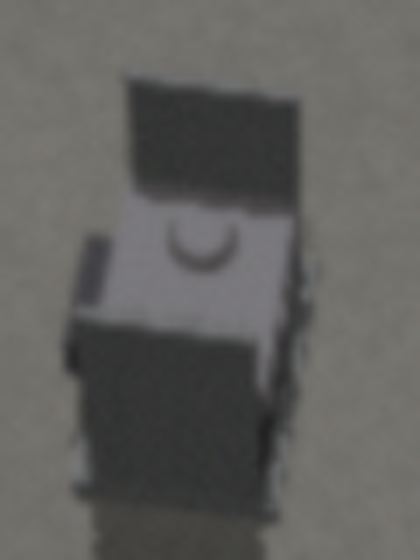

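```bash
python3 - <<'E'
from bench import *
from h import *
import pickle
t,s=pickle.load(open("ts0.pkl","rb"))
T=lambda x,y:(300+x/6,185+y/6); S=lambda x,y:(280+x/5,110+y/5)
TC=lambda x,y:(130+x/10,220+y/10); SC=lambda x,y:(245+x/7,285+y/7)
A=tri([(t,T(342,277)),(s,S(178,236))]);B=tri([(t,T(267,297)),(s,S(178,272))]);print(A,B)
d=B[0]-A[0];print("hung yaw",np.degrees(np.arctan2(-d[0],d[1])))
print("hung lugs on z=.107",plane(t,T(342,277),.107),plane(t,T(267,297),.107))
C=tri([(t,TC(360,262)),(s,SC(203,240))]);print("base L",C)
a,b=plane(t,TC(360,262),.06),plane(t,TC(238,278),.06);print(a,b);d=b-a;print(np.degrees(np.arctan2(-d[0],d[1])))
# rail strip line
p=[plane(t,T(x,y),.087) for x,y in((120,265),(700,118))];print(p);d=p[0]-p[1];print("rail yaw",np.degrees(np.arctan2(-d[0],d[1])))
# wrist cam in tool frame
w=snapshot("wrist");K,R,tt=cam(w);st=observe();Rt=np.array(st["tool_rot"]);print("cam in tool",Rt.T@(-R.T@tt-st["tool_pos"]),"\n",Rt.T@R.T)
E
```

```text
(array([ 0.49420148, -0.22287976,  0.09702672]), [np.float64(0.0002924866356215505), np.float64(0.0002924866356216052)]) (array([ 0.4902504 , -0.19223157,  0.09974568]), [np.float64(0.00018635313373001957), np.float64(0.00018635313372997408)])
hung yaw 7.345888337239033
hung lugs on z=.107 [ 0.49319561 -0.22076219  0.107     ] [ 0.48914608 -0.19088244  0.107     ]
base L (array([0.52202252, 0.23193327, 0.05436771]), [np.float64(0.00016818442347362332), np.float64(0.0001681844234737434)])
[0.52100132 0.23065594 0.06      ] [0.52083569 0.26005354 0.06      ]
0.3228044835989453
[array([ 0.51149272, -0.13925356,  0.087     ]), array([ 0.54100237, -0.3767101 ,  0.087     ])]
rail yaw 7.08404895378583
cam in tool [ 8.25236257e-02 -7.11832933e-06 -1.29831915e-01] 
 [[ 5.38448353e-04 -9.46776879e-01 -3.21890124e-01]
 [ 9.99999747e-01  3.60062620e-04  6.13716414e-04]
 [-4.65151909e-04 -3.21890373e-01  9.46776833e-01]]
```

```bash
P="python3 -m pendant"; python3 -m pendant '0 0 0 0 0 -1; 0 0 0 0 0 -1; 0 0 0 0 0 -1; 0 0 0 0 0 -1; 0 0 0 0 0 -1' 1 
python3 -m pendant '-.28 -.97 0 0 0 0; -.28 -.97 0 0 0 0; -.28 -.97 0 0 0 0; -.28 -.97 0 0 0 0; -.28 -.97 0 0 0 0; -.28 -.97 0 0 0 0; -.28 -.97 0 0 0 0; -.28 -.97 0 0 0 0; -.28 -.97 0 0 0 0; -.28 -.97 0 0 0 0'
python3 -m pendant '-.28 -.97 0 0 0 0; -.28 -.97 0 0 0 0; -.28 -.97 0 0 0 0; -.28 -.97 0 0 0 0; -.28 -.97 0 0 0 0; -.28 -.97 0 0 0 0; -.28 -.97 0 0 0 0; -.28 -.97 0 0 0 0; -.28 -.97 0 0 0 0; -.28 -.97 0 0 0 0'
```

```text
time: 0.8
tool_pos: [0.1387, 0.6093, 0.2452]
tool_rot: [[-0.992, -0.128, -0.0], [-0.128, 0.992, -0.0], [0.0, -0.0, -1.0]]
contact_force: [-0.7, 0.1, -0.1]
finger_gap: 0.0853
time: 1.8
tool_pos: [0.2587, 0.3301, 0.2454]
tool_rot: [[-0.992, -0.125, 0.0], [-0.125, 0.992, 0.0], [-0.0, 0.0, -1.0]]
contact_force: [1.1, 0.4, -0.0]
finger_gap: 0.0856
time: 2.8
tool_pos: [0.3785, 0.0517, 0.2456]
tool_rot: [[-0.992, -0.125, 0.001], [-0.125, 0.992, 0.0], [-0.001, 0.0, -1.0]]
contact_force: [0.3, -0.4, -0.0]
finger_gap: 0.0853
```

```bash
python3 -m pendant '-.29 -.98 0 0 0 0; -.29 -.98 0 0 0 0; -.29 -.98 0 0 0 0; -.29 -.98 0 0 0 0; -.29 -.98 0 0 0 0; -.29 -.98 0 0 0 0; -.29 -.98 0 0 0 0; -.29 -.98 0 0 0 0; -.29 -.98 0 0 0 0; 0 0 0 0 0 0'
python3 - <<'E'
from bench import *
from h import *
import pickle
w=snapshot("wrist");print(observe()["tool_pos"])
pickle.dump(w,open("w1.pkl","wb"))
crop(w["frame"],0,0,560,420,1.4,"w1.png")
E
```

```text
time: 3.8
tool_pos: [0.4904, -0.2027, 0.2455]
tool_rot: [[-0.992, -0.123, 0.002], [-0.123, 0.992, -0.001], [-0.002, -0.002, -1.0]]
contact_force: [0.5, 0.1, 0.6]
finger_gap: 0.0858
[ 0.48920286 -0.20103908  0.24520924]
```

View pics/w1.png

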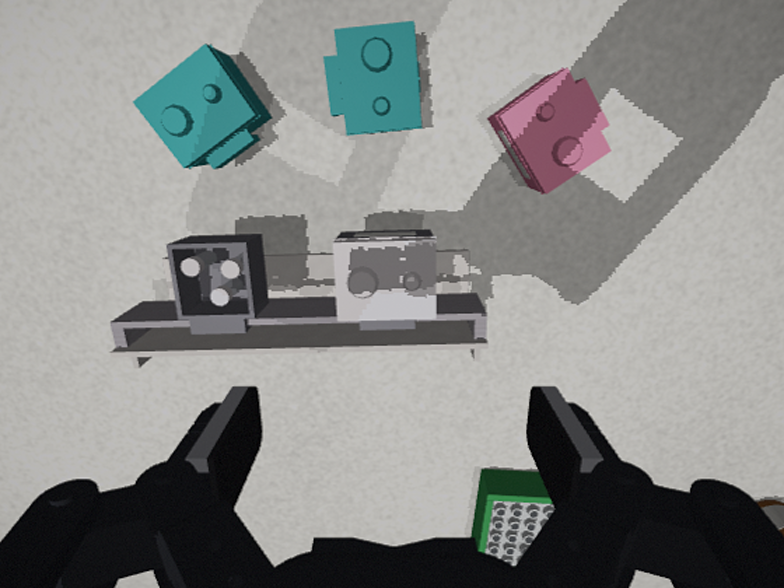

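```bash
python3 - <<'E'
from h import *
import pickle
w=pickle.load(open("w1.pkl","rb"))
crop(w["frame"],215,150,355,255,5.7,"w1c.png")
E
```

```text
(no output)
```

View pics/w1c.png

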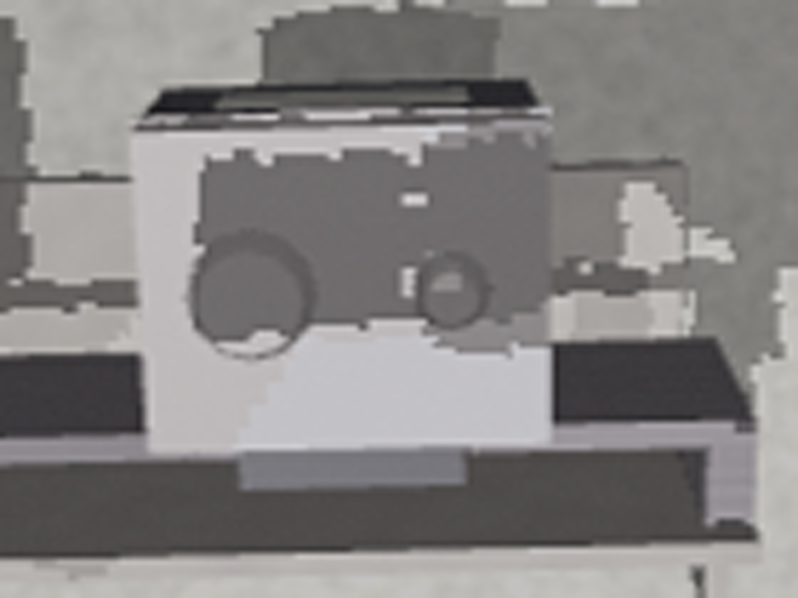

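```bash
python3 - <<'E'
from h import *
import pickle
w=pickle.load(open("w1.pkl","rb"));t,s=pickle.load(open("ts0.pkl","rb"))
W=lambda x,y:(215+x/5.7,150+y/5.7);T=lambda x,y:(300+x/6,185+y/6);S=lambda x,y:(280+x/5,110+y/5)
for n,a,b,c in [("F+y",(548,125),(246,370),(228,297)),("R+y",(552,443),(214,238),(126,297))]:
    print(n,tri([(w,W(*a)),(t,T(*b))]),tri([(w,W(*a)),(t,T(*b)),(s,S(*c))]))
for n,a,b in [("L",(252,297),(342,277)),("S",(452,290),(267,297))]:
    print(n,tri([(w,W(*a)),(t,T(*b))]))
for z in (.098,.101):
  P=[plane(w,W(*p),z) for p in((132,130),(548,125),(150,452),(552,443))]
  print(z,np.round(P,4),np.mean(P,0),"edges",[np.linalg.norm(P[i]-P[j]) for i,j in((0,1),(2,3),(0,2),(1,3))])
  for i,j in((0,1),(2,3)):
    d=P[j]-P[i];print("yaw",np.degrees(np.arctan2(-d[0],d[1])))
L,Sm=plane(w,W(252,297),.107),plane(w,W(452,290),.107);d=Sm-L;print(L,Sm,np.degrees(np.arctan2(-d[0],d[1])),np.linalg.norm(d))
E
```

```text
F+y (array([ 0.46404741, -0.18024178,  0.09857115]), [np.float64(0.000946888378923725), np.float64(0.0009468883789237293)]) (array([ 0.464123  , -0.18024158,  0.09747102]), [np.float64(0.0010557468262336876), np.float64(0.0008666706539094173), np.float64(0.00019768491820427417)])
R+y (array([ 0.51375938, -0.17383242,  0.10451648]), [np.float64(0.001310237297797267), np.float64(0.0013102372977973444)]) (array([ 0.51502412, -0.17364179,  0.09753083]), [np.float64(0.0015489483457108765), np.float64(0.002288443327125447), np.float64(0.001366146700287769)])
L (array([ 0.49324062, -0.22066206,  0.10895097]), [np.float64(0.0004241944380928585), np.float64(0.0004241944380929419)])
S (array([ 0.48971904, -0.19147069,  0.10503599]), [np.float64(0.0003874358273466497), np.float64(0.00038743582734657704)])
0.098 [[ 0.4734 -0.2416  0.098 ]
 [ 0.4651 -0.1805  0.098 ]
 [ 0.5244 -0.2346  0.098 ]
 [ 0.5151 -0.1722  0.098 ]] [ 0.49451827 -0.20721544  0.098     ] edges [np.float64(0.06170477957793017), np.float64(0.06313978205844695), np.float64(0.05148953462126573), np.float64(0.05074934322237187)]
yaw 7.78160942417207
yaw 8.472568285493422
0.101 [[ 0.4727 -0.2413  0.101 ]
 [ 0.4645 -0.1808  0.101 ]
 [ 0.5232 -0.2344  0.101 ]
 [ 0.514  -0.1726  0.101 ]] [ 0.49358525 -0.20727497  0.101     ] edges [np.float64(0.061037270860850035), np.float64(0.06245674980054344), np.float64(0.05093253217456411), np.float64(0.050200348003221366)]
yaw 7.781609424172094
yaw 8.472568285493404
[ 0.49418388 -0.22102188  0.107     ] [ 0.48946341 -0.19182906  0.107     ] 9.185206082413353 0.029572003581773764
```

```bash
python3 -m pendant '-.12 -.23 .5 0 0 -.25; 0 0 1 0 0 0; 0 0 .9 0 0 0; 0 0 0 0 0 0; 0 0 0 0 0 0'; python3 - <<'E'
from bench import *
from h import *
w=snapshot("wrist");s=observe();print(s["tool_pos"],s["tool_rot"])
cv2.imwrite("pics/w2.png",w["frame"][:,:,::-1])
E
```

```text
time: 4.35
tool_pos: [0.4928, -0.2054, 0.1729]
tool_rot: [[-0.99, -0.143, -0.002], [-0.143, 0.99, 0.001], [0.002, 0.001, -1.0]]
contact_force: [0.4, -0.2, 0.3]
finger_gap: 0.0855
[ 0.49357714 -0.20586998  0.17380763] [[-9.89692426e-01 -1.43208944e-01  3.17107452e-04]
 [-1.43208980e-01  9.89692467e-01 -9.45352316e-05]
 [-3.00300566e-04 -1.38973438e-04 -9.99999945e-01]]
```

View pics/w2.png

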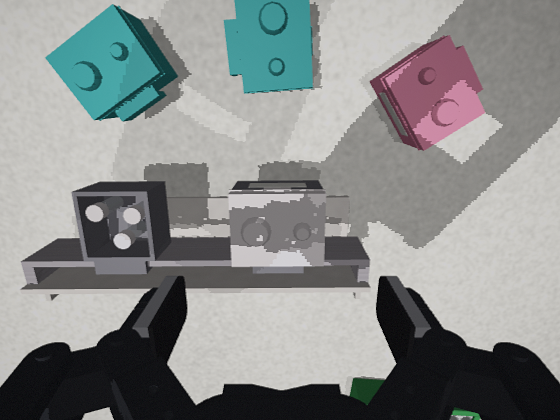

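```bash
python3 - <<'E'
from bench import *
from h import *
w=snapshot("wrist");f=w["frame"];crop(f,215,165,345,285,6,"w2c.png")
E
```

```text
(no output)
```

View pics/w2c.png

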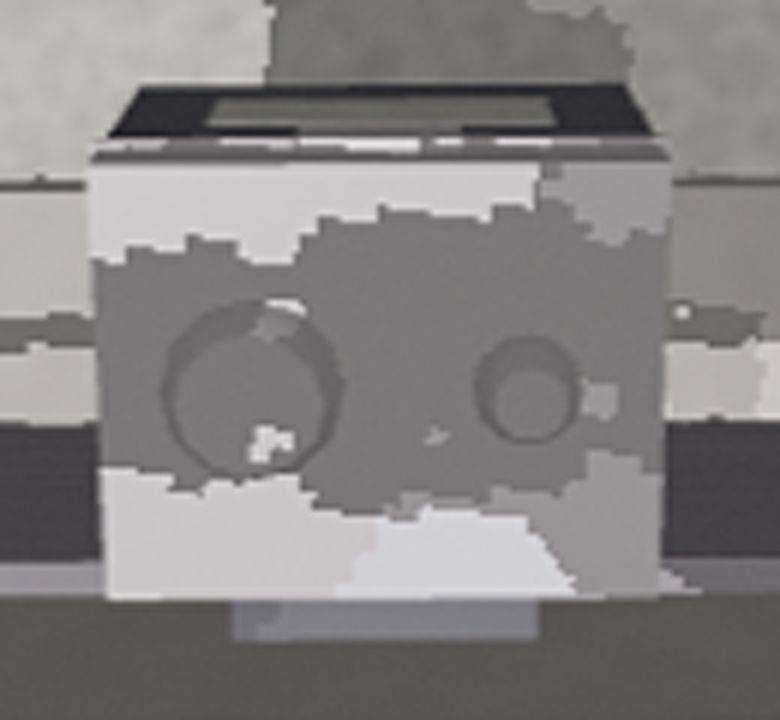

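```bash
python3 - <<'E'
from bench import *
from h import *
import pickle
w=snapshot("wrist");pickle.dump(w,open("w2.pkl","wb"));v=pickle.load(open("w1.pkl","rb"))
W=lambda x,y:(215+x/5.7,150+y/5.7);V=lambda x,y:(215+x/6,165+y/6)
A=((132,130),(548,125),(150,452),(552,443));B=((88,162),(670,158),(108,600),(662,598))
X=[tri([(v,W(*a)),(w,V(*b))]) for a,b in zip(A,B)];print(X);print(np.mean([x[0] for x in X],0))
P=[plane(w,V(*b),.101) for b in B];print(np.mean(P,0))
for i,j in((0,1),(2,3)):
    d=P[j]-P[i];print("yaw",np.degrees(np.arctan2(-d[0],d[1])),np.linalg.norm(d))
d=P[2]-P[0];print(np.degrees(np.arctan2(d[1],d[0])),np.linalg.norm(d));d=P[3]-P[1];print(np.degrees(np.arctan2(d[1],d[0])),np.linalg.norm(d))
E
```

```text
[(array([ 0.47038887, -0.2405954 ,  0.11067231]), [np.float64(0.0003049564881416021), np.float64(0.00030495648814163394)]), (array([ 0.4665366 , -0.1796915 ,  0.09100728]), [np.float64(3.959514410507543e-05), np.float64(3.9595144104895723e-05)]), (array([ 0.51953508, -0.23394911,  0.10969861]), [np.float64(0.00026402247620744716), np.float64(0.00026402247620740564)]), (array([ 0.51197884, -0.17370748,  0.10668233]), [np.float64(0.0003372231359697782), np.float64(0.00033722313596980437)])]
[ 0.49210985 -0.20698587  0.10451513]
[ 0.49416143 -0.20780299  0.101     ]
yaw 8.66382479622171 0.06123243023096892
yaw 8.49151056855761 0.06291017778234952
7.910509182218282 0.05159237321623807
9.769336955725837 0.05178675252935681
```

```bash
python3 -m pendant '0 -.05 .8 0 0 0; 0 0 .9 0 0 0; 0 0 .9 0 0 0; 0 0 .66 0 0 0; 0 0 0 0 0 0; 0 0 0 0 0 0'; python3 -m pendant '0 0 0 0 0 0; 0 0 0 0 0 0; 0 0 0 0 0 0; 0 0 0 0 0 0; 0 0 0 0 0 0; 0 0 0 0 0 0;0 0 0 0 0 0; 0 0 0 0 0 0' -1 50; python3 - <<'E'
from bench import *
from h import *
w=snapshot("wrist");cv2.imwrite("pics/w3.png",w["frame"][:,:,::-1]);print(observe()["finger_gap"])
E
```

```text
time: 5.1
tool_pos: [0.4941, -0.2079, 0.0765]
tool_rot: [[-0.99, -0.142, 0.001], [-0.142, 0.99, -0.0], [-0.001, -0.001, -1.0]]
contact_force: [0.6, 0.6, 0.9]
finger_gap: 0.0853
time: 5.9
tool_pos: [0.4944, -0.2081, 0.0772]
tool_rot: [[-0.99, -0.142, 0.003], [-0.142, 0.99, -0.001], [-0.002, -0.002, -1.0]]
contact_force: [-2.2, 0.3, 6.2]
finger_gap: 0.0614
0.061279811098404545
```

View pics/w3.png

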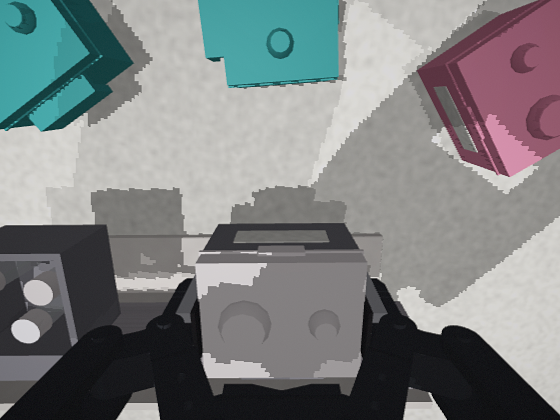

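```bash
python3 -m pendant '0 0 -.3 0 0 0; 0 0 -.4 0 0 0; 0 0 -.4 0 0 0; 0 0 -.4 0 0 0; 0 0 -.4 0 0 0; 0 0 -.4 0 0 0; 0 0 -.3 0 0 0; 0 0 0 0 0 0; 0 0 0 0 0 0'; python3 - <<'E'
from bench import *
from h import *
import pickle
w=snapshot("wrist");cv2.imwrite("pics/w4.png",w["frame"][:,:,::-1]);s=snapshot("side");crop(s["frame"],280,90,380,220,4.5,"s4.png");print(observe()["finger_gap"])
E
```

```text
time: 6.85
tool_pos: [0.4934, -0.2077, 0.1536]
tool_rot: [[-0.99, -0.142, 0.0], [-0.142, 0.99, -0.0], [-0.0, -0.0, -1.0]]
contact_force: [0.1, 0.0, -2.3]
finger_gap: 0.0615
0.0609660989977146
```

View pics/s4.png

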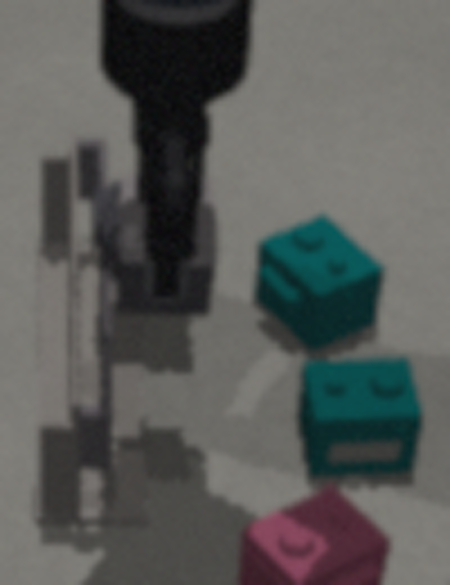

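View pics/w4.png

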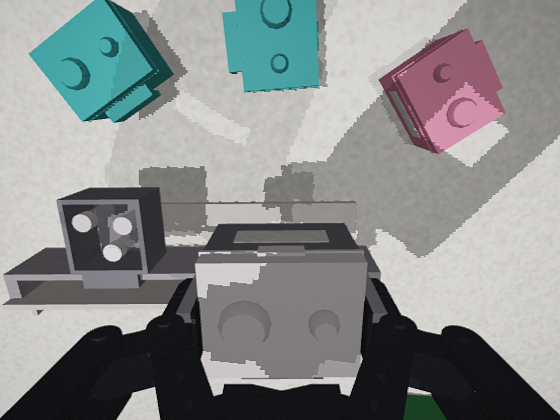

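```bash
python3 -m pendant '.2 .5 0 0 0 1; .2 .6 0 0 0 1; 0 1 0 0 0 .05; 0 1 0 0 0 0; 0 1 0 0 0 0; 0 1 0 0 0 0; 0 1 0 0 0 0; 0 1 0 0 0 0; 0 .5 .3 0 0 0; 0 0 .7 0 0 0'; python3 -m pendant '0 0 .9 0 0 0; 0 0 .9 0 0 0; 0 0 .7 0 0 0; 0 0 .4 0 0 0; 0 0 .2 0 0 0; 0 0 0 0 0 0; 0 0 0 0 0 0'; python3 - <<'E'
from bench import *
from h import *
s=snapshot("side");crop(s["frame"],240,120,400,300,3.3,"s5.png");
w=snapshot("wrist");cv2.imwrite("pics/w5.png",w["frame"][:,:,::-1]);print(observe()["tool_pos"],observe()["contact_force"])
E
```

```text
time: 7.95
tool_pos: [0.4791, 0.0207, 0.124]
tool_rot: [[-1.0, -0.002, 0.003], [-0.002, 1.0, 0.0], [-0.003, 0.0, -1.0]]
contact_force: [0.6, -0.4, -3.8]
finger_gap: 0.0612
time: 8.65
tool_pos: [0.4786, 0.0188, 0.0311]
tool_rot: [[-1.0, 0.0, 0.001], [0.0, 1.0, 0.0], [-0.001, 0.0, -1.0]]
contact_force: [-0.2, -1.0, -2.2]
finger_gap: 0.0613
[0.4787739  0.0188086  0.03137262] [ 0.10270314 -0.59916212 -2.62482218]
```

View pics/s5.png

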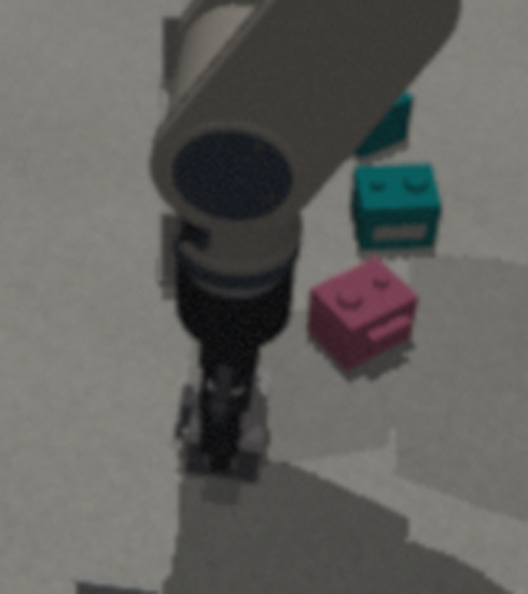

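View pics/w5.png

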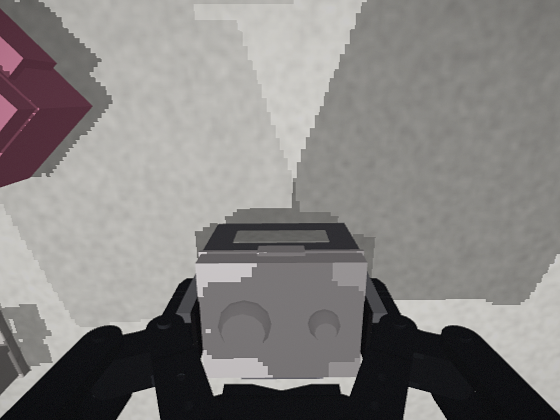

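```bash
python3 -m pendant '0 0 .1 0 0 0; 0 0 .1 0 0 0'; python3 -m pendant '0 0 .05 0 0 0; 0 0 0 0 0 0';python3 -m pendant '0 0 .05 0 0 0; 0 0 0 0 0 0'; python3 -m pendant '0 0 .03 0 0 0; 0 0 0 0 0 0'
```

```text
time: 8.95
tool_pos: [0.4786, 0.0188, 0.0249]
tool_rot: [[-1.0, 0.0, 0.001], [0.0, 1.0, 0.0], [-0.001, 0.0, -1.0]]
contact_force: [-0.0, -0.5, -1.4]
finger_gap: 0.0613
time: 9.15
tool_pos: [0.4794, 0.0188, 0.0241]
tool_rot: [[-1.0, 0.0, 0.003], [0.0, 1.0, -0.0], [-0.003, -0.0, -1.0]]
contact_force: [0.2, -0.1, 11.6]
finger_gap: 0.0614
time: 9.35
tool_pos: [0.4804, 0.0188, 0.0232]
tool_rot: [[-1.0, -0.0, 0.005], [-0.0, 1.0, -0.0], [-0.005, -0.0, -1.0]]
contact_force: [0.2, -1.6, 18.2]
finger_gap: 0.0614
time: 9.55
tool_pos: [0.4804, 0.0188, 0.0232]
tool_rot: [[-1.0, -0.0, 0.005], [-0.0, 1.0, -0.0], [-0.005, -0.0, -1.0]]
contact_force: [-2.5, -1.2, 31.8]
finger_gap: 0.0611
```

```bash
python3 -m pendant '0 0 -.06 0 0 0; 0 0 -.02 0 0 0; 0 0 0 0 0 0'; python3 -m pendant '0 0 0 0 0 0; 0 0 0 0 0 0; 0 0 0 0 0 0;0 0 0 0 0 0;0 0 0 0 0 0' 1; python3 -m pendant '0 0 -.3 0 0 0; 0 0 -.6 0 0 0; 0 0 -1 0 0 0; 0 0 -1 0 0 0; 0 0 -1 0 0 0; 0 0 -.6 0 0 0; 0 0 0 0 0 0';  python3 - <<'E'
from bench import *
from h import *
import pickle
w=snapshot("wrist");pickle.dump(w,open("w6.pkl","wb"));crop(w["frame"],0,0,560,420,1.4,"w6.png");print(observe()["tool_pos"])
E
```

```text
time: 9.85
tool_pos: [0.4781, 0.0188, 0.0232]
tool_rot: [[-1.0, 0.0, 0.0], [0.0, 1.0, 0.0], [-0.0, 0.0, -1.0]]
contact_force: [-1.9, 0.7, 8.3]
finger_gap: 0.0611
time: 10.35
tool_pos: [0.478, 0.0188, 0.0229]
tool_rot: [[-1.0, 0.0, -0.0], [0.0, 1.0, -0.0], [0.0, -0.0, -1.0]]
contact_force: [-0.6, -0.3, -0.8]
finger_gap: 0.0851
time: 11.05
tool_pos: [0.4798, 0.0189, 0.161]
tool_rot: [[-1.0, 0.0, 0.006], [0.0, 1.0, 0.0], [-0.006, 0.0, -1.0]]
contact_force: [-0.6, -0.1, -1.2]
finger_gap: 0.0854
[0.47884431 0.01883616 0.15953927]
```

View pics/w6.png

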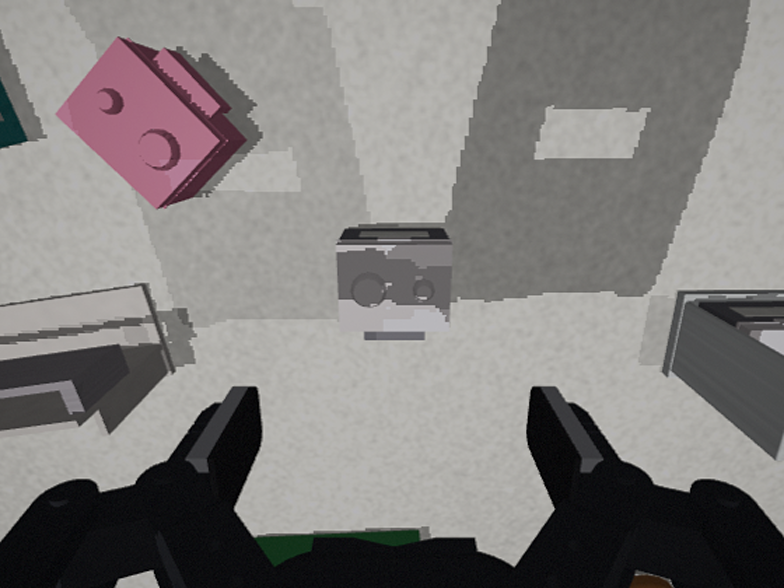

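```bash
python3 - <<'E'
from h import *
import pickle
w=pickle.load(open("w6.pkl","rb"))
crop(w["frame"],230,150,335,250,7,"w6c.png")
E
python3 -m pendant '0 0 0 0 0 1; 0 0 0 0 0 1; 0 0 0 0 0 1; 0 0 0 0 0 1; 0 0 0 0 0 1; 0 0 0 0 0 1; 0 0 0 0 0 1; 0 0 0 0 0 1; 0 0 0 0 0 1; 0 0 0 0 0 1'
python3 -m pendant '0 0 0 0 0 1; 0 0 0 0 0 1; 0 0 0 0 0 1; 0 0 0 0 0 1; 0 0 0 0 0 1; 0 0 0 0 0 1; 0 0 0 0 0 1; 0 0 0 0 0 1; 0 0 0 0 0 1; 0 0 0 0 0 1'
python3 -m pendant '0 0 0 0 0 1; 0 0 0 0 0 1; 0 0 0 0 0 .5; 0 0 0 0 0 0; 0 0 0 0 0 0'
python3 - <<'E'
from bench import *
from h import *
import pickle
w=snapshot("wrist");pickle.dump(w,open("w7.pkl","wb"));crop(w["frame"],0,0,560,420,1.4,"w7.png");print(observe()["tool_pos"])
E
```

```text
time: 12.1
tool_pos: [0.4771, 0.0188, 0.1568]
tool_rot: [[-0.764, 0.645, -0.002], [0.645, 0.764, -0.0], [0.002, -0.002, -1.0]]
contact_force: [-0.9, -0.0, -0.1]
finger_gap: 0.0856
time: 13.1
tool_pos: [0.4771, 0.0188, 0.1568]
tool_rot: [[-0.17, 0.985, -0.002], [0.985, 0.17, -0.0], [0.0, -0.002, -1.0]]
contact_force: [0.1, 0.1, 0.4]
finger_gap: 0.0853
time: 13.6
tool_pos: [0.4775, 0.0188, 0.1573]
tool_rot: [[-0.001, 1.0, -0.002], [1.0, 0.001, -0.0], [-0.0, -0.002, -1.0]]
contact_force: [0.1, -0.5, 0.1]
finger_gap: 0.0852
[0.47765194 0.01882925 0.15744214]
```

View pics/w6c.png

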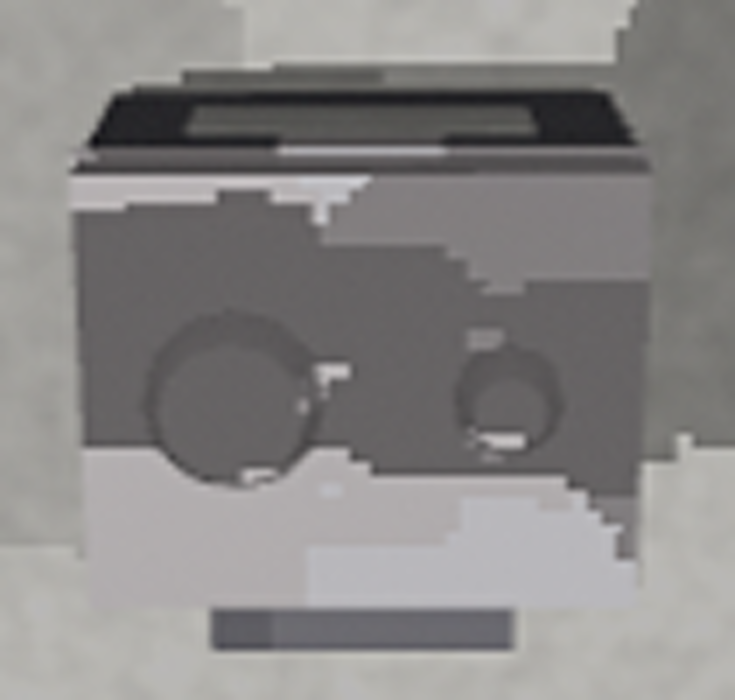

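View pics/w7.png

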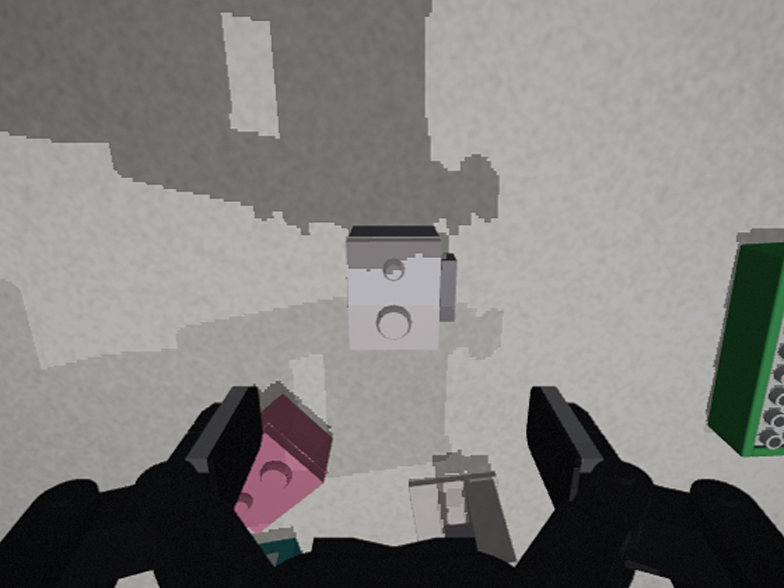

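```bash
python3 - <<'E'
from h import *
import pickle
w=pickle.load(open("w7.pkl","rb"))
crop(w["frame"],235,150,340,260,7,"w7c.png")
E
```

```text
(no output)
```

View pics/w7c.png

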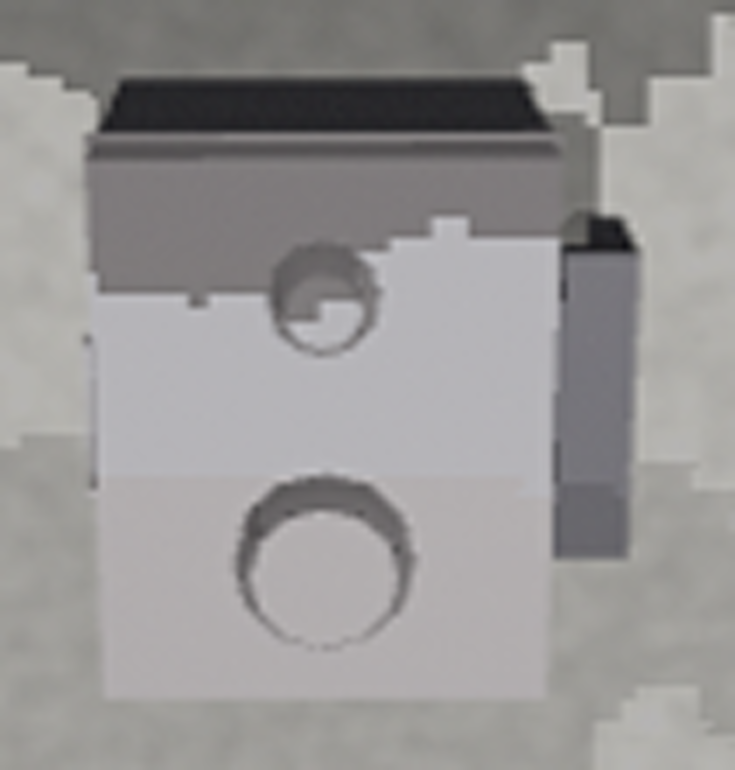

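```bash
python3 - <<'E'
from h import *
import pickle
a=pickle.load(open("w6.pkl","rb"));b=pickle.load(open("w7.pkl","rb"))
A=lambda x,y:(230+x/7,150+y/7);B=lambda x,y:(235+x/7,150+y/7)
pts={"F-":((70,175),(104,698)),"F+":((650,175),(88,160)),"R-":((84,606),(548,698)),"R+":((636,606),(562,158)),"L":((235,410),(325,580)),"S":((510,410),(325,316))}
X={}
for n,(p,q) in pts.items():
    X[n],r=tri([(a,A(*p)),(b,B(*q))]);z=.052 if n in"LS" else .046
    print(n,X[n],r[0],plane(a,A(*p),z)[:2],plane(b,B(*q),z)[:2])
for nm,d,f,k in(("w6",a,A,0),("w7",b,B,1)):
    P={n:plane(d,f(*v[k]),.046) for n,v in pts.items()}
    print(nm,sum(P[n] for n in("F-","F+","R-","R+"))/4)
    for i,j in(("F-","F+"),("R-","R+"),("L","S")):
        e=P[j]-P[i];print(np.degrees(np.arctan2(-e[0],e[1])),np.linalg.norm(e))
E
```

```text
F- [ 0.45287665 -0.01179022  0.04802958] 0.0003464796989922605 [ 0.45308392 -0.01180164] [ 0.45289891 -0.01302826]
F+ [0.45295484 0.04971761 0.04766084] 0.0003427071106148509 [0.45308748 0.05016464] [0.45302551 0.04911228]
R- [ 0.50303298 -0.01231389  0.04683854] 0.0002797499804870912 [ 0.50316514 -0.01222832] [ 0.50331986 -0.01294095]
R+ [0.50234244 0.05012485 0.04842852] 0.0002808183732660311 [0.50317752 0.05062243] [0.50279572 0.0493952 ]
L [0.4774833  0.00532223 0.05389173] 0.0007123115305727255 [0.47756154 0.00569886] [0.47798119 0.00398524]
S [0.47748462 0.03481057 0.05371085] 0.0006442862029211473 [0.47756543 0.03535584] [0.47794194 0.03384547]
w6 [0.47812851 0.01918928 0.046     ]
-0.003285854165274663 0.06196628330306888
-0.011285100263373926 0.06285075128889911
-0.007520819736605429 0.030403084090983145
w7 [0.47801    0.01813457 0.046     ]
-0.11673118668680828 0.062140669138653376
0.48174474809168716 0.0623383493475064
0.0753174499244634 0.030622041870593857
```

```bash
python3 -m pendant '0 .18 .6 0 0 0; 0 0 1 0 0 0; 0 0 1 0 0 0; 0 0 1 0 0 0; 0 0 .6 0 0 0; 0 0 .25 0 0 0; 0 0 0 0 0 0; 0 0 0 0 0 0'; python3 -m pendant '0 0 0 0 0 0; 0 0 0 0 0 0; 0 0 0 0 0 0; 0 0 0 0 0 0; 0 0 0 0 0 0; 0 0 0 0 0 0;0 0 0 0 0 0; 0 0 0 0 0 0' -1 50
python3 - <<'E'
from bench import *
from h import *
w=snapshot("wrist");cv2.imwrite("pics/w8.png",w["frame"][:,:,::-1]);print(observe()["tool_pos"])
E
```

```text
time: 14.45
tool_pos: [0.4839, 0.0188, 0.025]
tool_rot: [[0.0, 1.0, 0.001], [1.0, -0.0, 0.0], [0.0, 0.001, -1.0]]
contact_force: [0.9, -0.0, 0.3]
finger_gap: 0.086
time: 15.25
tool_pos: [0.4839, 0.0189, 0.0257]
tool_rot: [[0.0, 1.0, 0.001], [1.0, -0.0, 0.0], [0.0, 0.001, -1.0]]
contact_force: [-1.9, 0.3, 7.5]
finger_gap: 0.0592
[0.48393909 0.01887014 0.02565838]
```

View pics/w8.png

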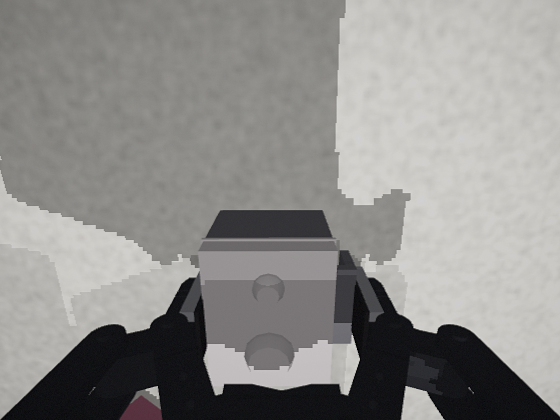

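```bash
python3 -m pendant '0 0 -.3 0 0 0; 0 0 -.5 0 0 0; 0 0 -.8 0 0 0; .2 0 -.9 0 0 0; .5 0 -.9 0 0 0; .6 0 -.9 0 0 0; .8 0 -.7 0 0 0; .8 0 -.2 0 0 0; .3 0 0 0 0 0; 0 0 0 0 0 0'; python3 -m pendant '0 0 0 0 0 0; 0 0 0 0 0 0'
python3 - <<'E'
from bench import *
from h import *
import pickle
w=snapshot("wrist");pickle.dump(w,open("w9.pkl","wb"));crop(w["frame"],0,0,560,420,1.4,"w9.png");s=observe();print(s["tool_pos"],s["finger_gap"])
E
```

```text
time: 16.3
tool_pos: [0.4832, 0.1156, 0.1809]
tool_rot: [[-0.002, 1.0, 0.0], [1.0, 0.002, 0.0], [0.0, 0.0, -1.0]]
contact_force: [-0.8, 0.5, -1.4]
finger_gap: 0.0592
time: 16.5
tool_pos: [0.483, 0.114, 0.1799]
tool_rot: [[0.001, 1.0, -0.002], [1.0, -0.001, -0.001], [-0.001, -0.002, -1.0]]
contact_force: [0.8, -0.5, -2.0]
finger_gap: 0.0592
[0.48308239 0.1139431  0.17993246] 0.05938016607773599
```

View pics/w9.png

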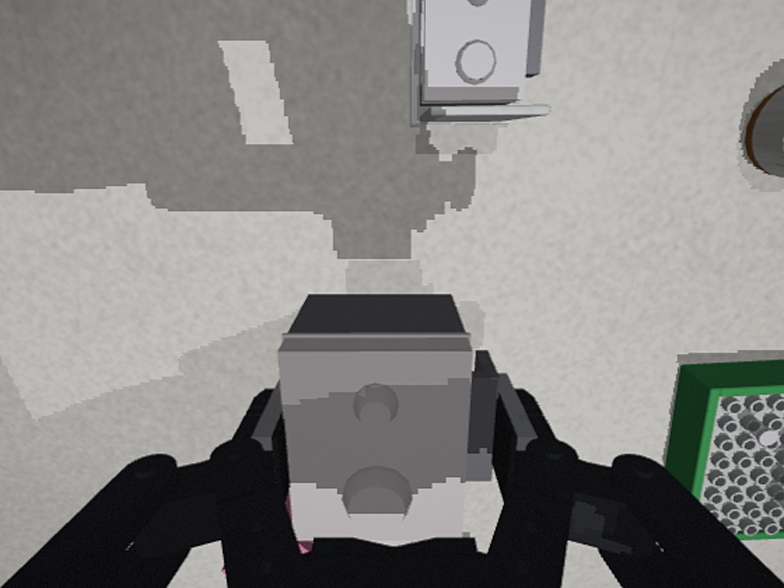

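```bash
python3 -m pendant '.5 .4 0 0 0 0; .7 .5 0 0 0 0; .4 .3 0 0 0 0; 0 0 0 0 0 0; 0 0 0 0 0 0;0 0 0 0 0 0'
python3 - <<'E'
from bench import *
from h import *
import pickle
w=snapshot("wrist");pickle.dump(w,open("w10.pkl","wb"));s=observe();pickle.dump((s["tool_pos"],s["tool_rot"]),open("t10.pkl","wb"));print(s["tool_pos"],s["tool_rot"])
crop(w["frame"],220,0,400,140,4.4,"w10c.png");crop(w["frame"],190,200,360,400,3,"w10h.png")
w=pickle.load(open("w9.pkl","rb"));crop(w["frame"],280,0,400,110,6.6,"w9c.png")
E
```

```text
time: 17.15
tool_pos: [0.5187, 0.162, 0.1801]
tool_rot: [[0.001, 1.0, -0.001], [1.0, -0.001, -0.001], [-0.001, -0.001, -1.0]]
contact_force: [0.4, -0.2, -2.0]
finger_gap: 0.0591
[0.51876538 0.16206699 0.18026198] [[ 8.61730652e-04  9.99998980e-01 -1.13947421e-03]
 [ 9.99999523e-01 -8.62253829e-04 -4.58726951e-04]
 [-4.59708999e-04 -1.13907837e-03 -9.99999246e-01]]
```

View pics/w10c.png

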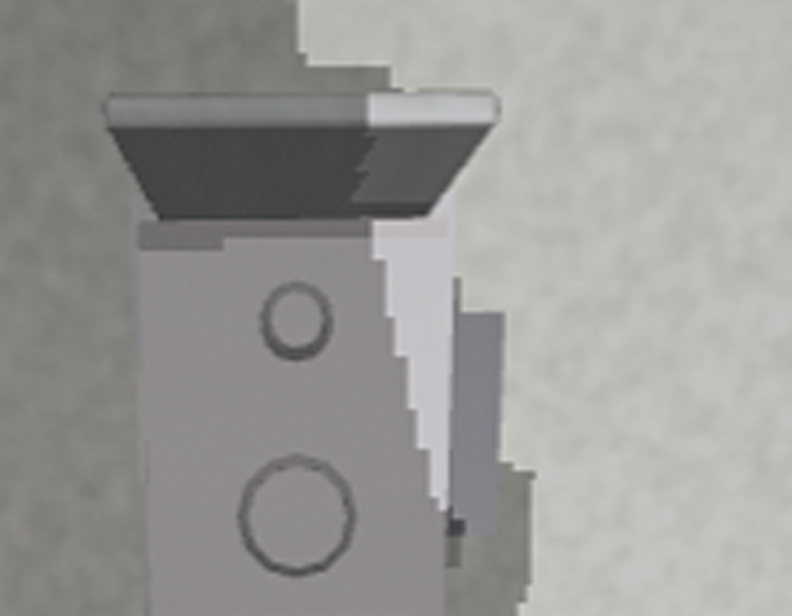

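View pics/w10h.png

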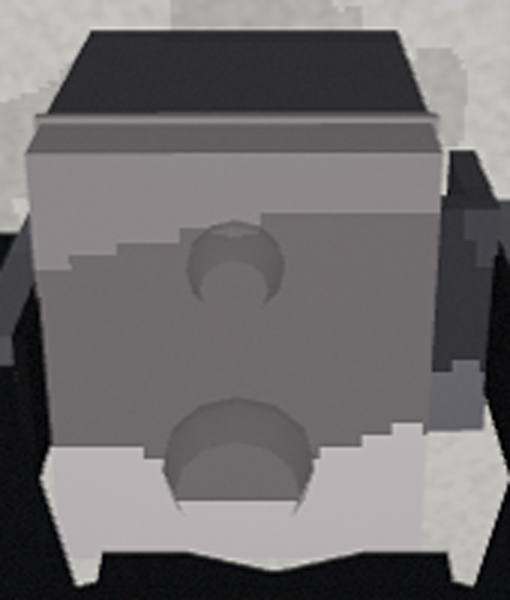

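View pics/w9c.png

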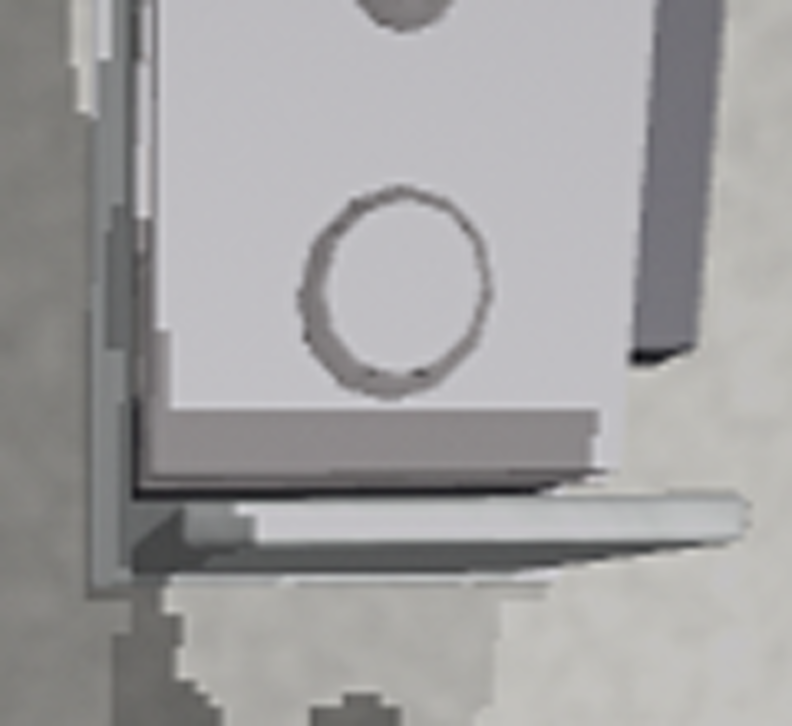

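```bash
python3 - <<'E'
from h import *
import pickle
a=pickle.load(open("w9.pkl","rb"));b=pickle.load(open("w10.pkl","rb"));tp,tr=pickle.load(open("t10.pkl","rb"))
A=lambda x,y:(280+x/6.6,y/6.6);B=lambda x,y:(220+x/4.4,y/4.4);H=lambda x,y:(190+x/3,200+y/3)
print("L tri",tri([(a,A(407,284)),(b,B(297,515))]))
L,S=plane(b,B(297,515),.06),plane(b,B(297,318),.06);d=S-L;print("base L,S",L,S,"yaw",np.degrees(np.arctan2(-d[0],d[1])),np.linalg.norm(d));print("L from w9",plane(a,A(407,284),.06))
print("base origin",L+d*14/30)
F=[plane(b,B(*p),.054) for p in((137,235),(150,610),(455,235),(443,610))];print("edges",F, (F[0]+F[2])/2,(F[1]+F[3])/2,F[2][0]-F[0][0])
for z in (.2006,):
  G=[plane(b,H(*p),z) for p in((27,152),(50,445),(441,152),(424,430))]
  print("held",np.array(G)-tp)
  e=G[0]-G[1];print("yawF",np.degrees(np.arctan2(-e[0],e[1])));e=G[2]-G[3];print("yawR",np.degrees(np.arctan2(-e[0],e[1])))
  # lug base circles
  # lug outer (base) widest extents x: S 187..284, L 163..315
  s,l=plane(b,H(235.5,270),z),plane(b,H(239,475),z);print(s-tp,l-tp)
E
```

```text
L tri (array([0.52366533, 0.23134684, 0.06192316]), [np.float64(0.00020951202841018932), np.float64(0.0002095120284100093)])
base L,S [0.52353059 0.23136877 0.06      ] [0.52335637 0.26131432 0.06      ] yaw 0.33333504460854363 0.02994606118633724
L from w9 [0.52414609 0.23148886 0.06      ]
base origin [0.52344929 0.24534336 0.06      ]
edges [array([0.49798118, 0.27391429, 0.054     ]), array([0.49849843, 0.21532686, 0.054     ]), array([0.54846142, 0.27389529, 0.054     ]), array([0.54877175, 0.21532158, 0.054     ])] [0.5232213  0.27390479 0.054     ] [0.52363509 0.21532422 0.054     ] 0.05048024183863309
held [[-0.02930778  0.03041457  0.02033802]
 [-0.02966488 -0.01291592  0.02033802]
 [ 0.02051665  0.03043085  0.02033802]
 [ 0.02043573 -0.01041697  0.02033802]]
yawF -0.47218297710983953
yawR -0.11349757972108457
[-0.00441238  0.01410476  0.02033802] [-0.00433707 -0.01790363  0.02033802]
```

```bash
python3 -m pendant '.5 .1 0 0 0 -.1; .8 .1 0 0 0 0; .8 .1 0 0 0 0; .5 0 0 0 0 0; .19 0 0 0 0 0; 0 0 .4 0 0 0; 0 0 .5 0 0 0; 0 0 .3 0 0 0; 0 0 0 0 0 0; 0 0 0 0 0 0'; python3 -m pendant '0 0 0 0 0 0; 0 0 0 0 0 0'
python3 - <<'E'
from bench import *
from h import *
w=snapshot("wrist");cv2.imwrite("pics/w11.png",w["frame"][:,:,::-1]);s=snapshot("side");crop(s["frame"],225,240,325,370,4.5,"s11.png");t=snapshot("top");crop(t["frame"],110,190,230,290,6,"t11.png");print(observe()["tool_pos"])
E
```

```text
time: 18.2
tool_pos: [0.5279, 0.2459, 0.1439]
tool_rot: [[-0.006, 1.0, -0.001], [1.0, 0.006, -0.001], [-0.001, -0.001, -1.0]]
contact_force: [-0.3, 0.3, -1.9]
finger_gap: 0.0591
time: 18.4
tool_pos: [0.5285, 0.2465, 0.145]
tool_rot: [[-0.006, 1.0, 0.001], [1.0, 0.006, 0.0], [0.0, 0.001, -1.0]]
contact_force: [-0.4, -0.1, -1.7]
finger_gap: 0.0593
[0.52830702 0.24665507 0.14494274]
```

View pics/w11.png

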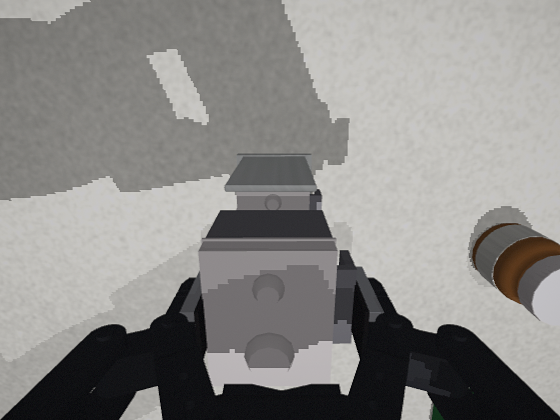

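View pics/s11.png

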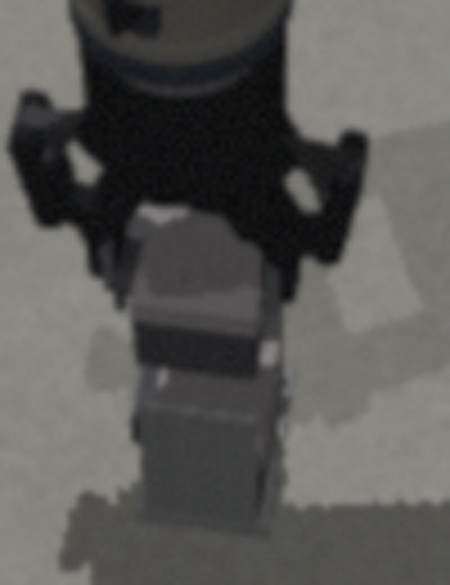

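```bash
python3 -m pendant '0 0 .3 0 0 0; 0 0 .4 0 0 0; 0 0 .4 0 0 0; 0 0 .3 0 0 0; 0 0 .2 0 0 0; 0 0 .1 0 0 0; 0 0 0 0 0 0; 0 0 0 0 0 0'; python3 -m pendant '0 0 .1 0 0 0; 0 0 0 0 0 0'
```

```text
time: 19.35
tool_pos: [0.5283, 0.2466, 0.0937]
tool_rot: [[-0.007, 1.0, 0.0], [1.0, 0.007, 0.0], [0.0, 0.0, -1.0]]
contact_force: [0.1, -0.1, -2.0]
finger_gap: 0.0588
time: 19.55
tool_pos: [0.5281, 0.2466, 0.0906]
tool_rot: [[-0.007, 1.0, 0.0], [1.0, 0.007, 0.0], [0.0, 0.0, -1.0]]
contact_force: [0.8, 0.5, -2.7]
finger_gap: 0.059
```

```bash
python3 -m pendant '-.02 0 .1 0 0 0; 0 0 0 0 0 0'; python3 -m pendant '0 0 .07 0 0 0; 0 0 0 0 0 0'; python3 -m pendant '0 0 .07 0 0 0; 0 0 0 0 0 0';
```

```text
time: 19.75
tool_pos: [0.5279, 0.2458, 0.0873]
tool_rot: [[-0.007, 1.0, -0.0], [1.0, 0.007, -0.0], [-0.0, -0.0, -1.0]]
contact_force: [0.5, 0.1, -2.9]
finger_gap: 0.059
time: 19.95
tool_pos: [0.528, 0.2459, 0.0852]
tool_rot: [[-0.007, 1.0, -0.0], [1.0, 0.007, -0.0], [-0.0, -0.0, -1.0]]
contact_force: [-0.7, 0.3, -1.5]
finger_gap: 0.0592
time: 20.15
tool_pos: [0.5279, 0.2459, 0.0831]
tool_rot: [[-0.007, 1.0, -0.0], [1.0, 0.007, -0.0], [-0.0, -0.0, -1.0]]
contact_force: [0.3, 0.4, -2.0]
finger_gap: 0.0589
```

No contact 2.6 mm below the lug tops, so the lugs are going into the recesses.

```bash
python3 -m pendant '0 0 .06 0 0 0; 0 0 0 0 0 0'; python3 -m pendant '0 0 .05 0 0 0; 0 0 0 0 0 0'; python3 -m pendant '0 0 .03 0 0 0; 0 0 0 0 0 0';
```

```text
time: 20.35
tool_pos: [0.528, 0.2459, 0.0813]
tool_rot: [[-0.007, 1.0, -0.0], [1.0, 0.007, -0.0], [-0.0, -0.0, -1.0]]
contact_force: [0.1, -0.3, -1.9]
finger_gap: 0.0589
time: 20.55
tool_pos: [0.528, 0.2459, 0.0799]
tool_rot: [[-0.007, 1.0, -0.0], [1.0, 0.007, -0.0], [-0.0, -0.0, -1.0]]
contact_force: [-0.6, -0.5, -2.0]
finger_gap: 0.059
time: 20.75
tool_pos: [0.5282, 0.246, 0.0797]
tool_rot: [[-0.007, 1.0, 0.0], [1.0, 0.007, 0.0], [0.0, 0.0, -1.0]]
contact_force: [-2.5, -1.0, 4.7]
finger_gap: 0.0591
```

```bash
python3 -m pendant '0 0 0 0 0 0; 0 0 0 0 0 0; 0 0 0 0 0 0;0 0 0 0 0 0;0 0 0 0 0 0' 1; python3 - <<'E'
from bench import *
from h import *
s=snapshot("side");crop(s["frame"],225,240,325,370,4.5,"s12.png")
w=snapshot("wrist");cv2.imwrite("pics/w12.png",w["frame"][:,:,::-1])
E
```

```text
time: 21.25
tool_pos: [0.5281, 0.246, 0.0791]
tool_rot: [[-0.007, 1.0, 0.0], [1.0, 0.007, 0.0], [0.0, 0.0, -1.0]]
contact_force: [-0.6, 0.7, -0.1]
finger_gap: 0.0855
```

View pics/s12.png

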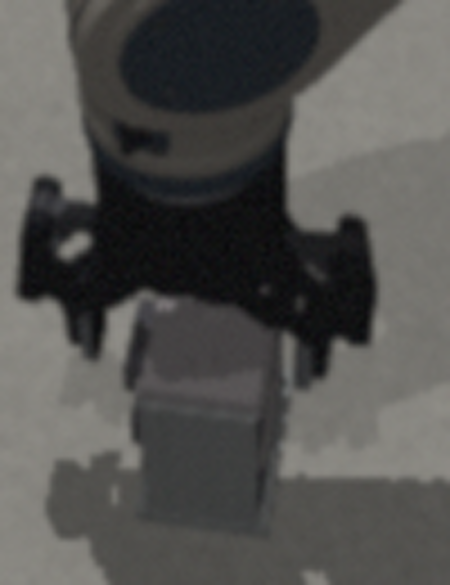

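View pics/w12.png

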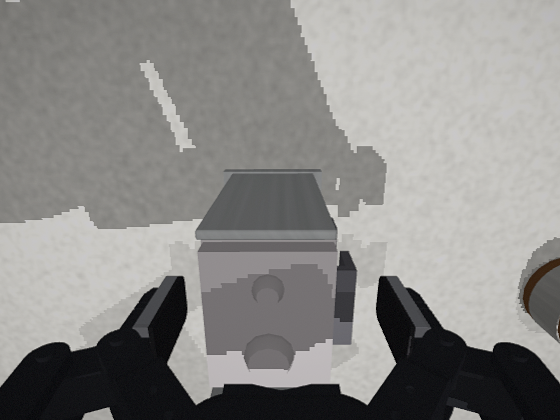

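Fingers are clear and the lid sits level with the cheek tops. I'll retreat straight up and check.

```bash
python3 -m pendant '0 0 -.3 0 0 0; 0 0 -.6 0 0 0; 0 0 -1 0 0 0; 0 0 -1 0 0 0; 0 0 -1 0 0 0; 0 0 -.5 0 0 0; 0 0 0 0 0 0; 0 0 0 0 0 0'; python3 - <<'E'
from bench import *
from h import *
import pickle
w=snapshot("wrist");pickle.dump(w,open("w13.pkl","wb"));crop(w["frame"],180,120,400,285,3.6,"w13.png");s=snapshot("side");crop(s["frame"],225,240,325,370,4.5,"s13.png");t=snapshot("top");crop(t["frame"],110,120,430,310,2.4,"t13.png")
E
```

```text
time: 22.15
tool_pos: [0.5276, 0.2458, 0.2105]
tool_rot: [[-0.007, 1.0, -0.001], [1.0, 0.007, -0.0], [-0.0, -0.001, -1.0]]
contact_force: [0.2, -0.0, -0.6]
finger_gap: 0.0854
```

View pics/w13.png

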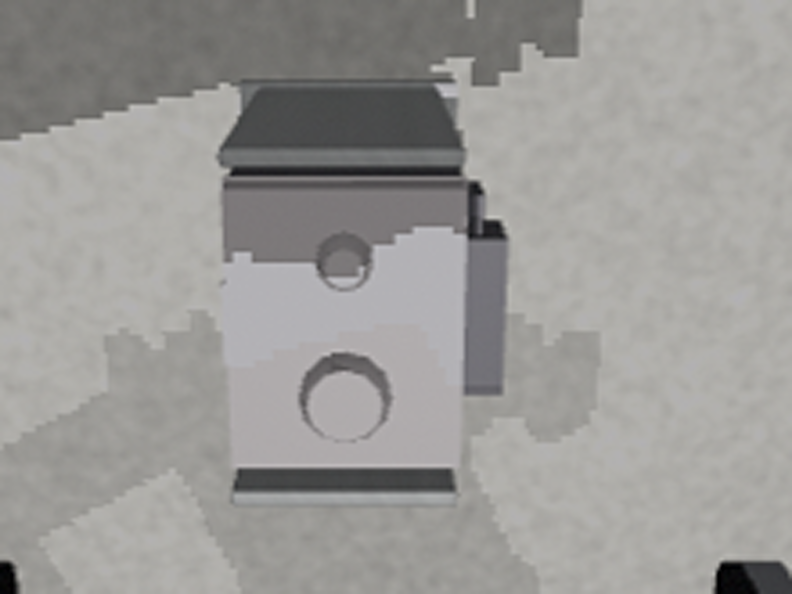

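View pics/s13.png

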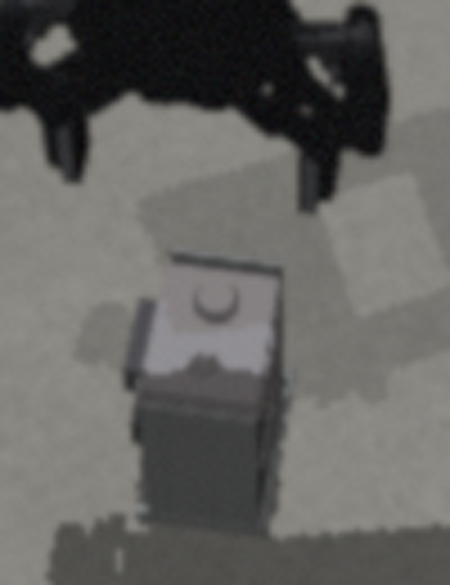

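View pics/t13.png

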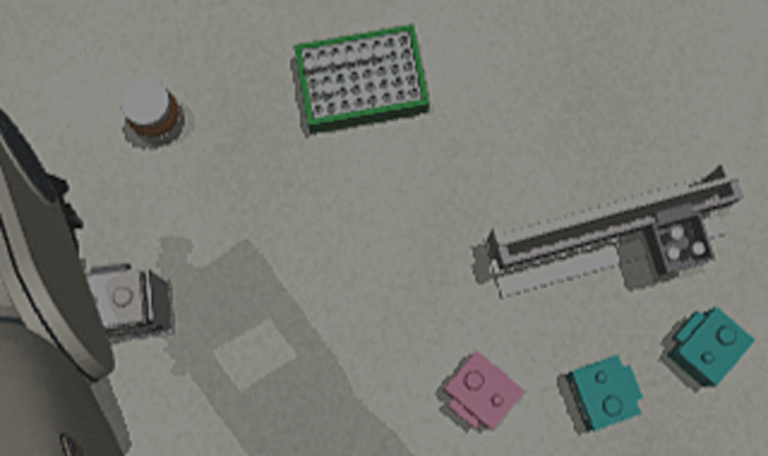

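```bash
python3 - <<'E'
from bench import *
from h import *
import pickle
w=pickle.load(open("w13.pkl","rb"));W=lambda x,y:(180+x/3.6,120+y/3.6)
L,S=plane(w,W(345,405),.106),plane(w,W(344,267),.106);d=S-L
print("origin",L+d*14/30,"dist",np.linalg.norm(d),"yaw",np.degrees(np.arctan2(-d[0],d[1])))
for z in(.1,.106):
  P=[plane(w,W(*p),z) for p in((223,186),(467,186),(231,468),(460,468))]
  print(z,np.mean(P,0),[np.linalg.norm(P[i]-P[j]) for i,j in((0,1),(2,3),(0,2),(1,3))])
print(observe()["contact_force"]);hand_in()
E
```

```text
origin [0.52397572 0.24556304 0.106     ] dist 0.03021943581704621 yaw 0.4919250658693362
0.1 [0.5240315  0.24553245 0.1       ] [np.float64(0.04961710268898516), np.float64(0.05043286015919457), np.float64(0.06309222767948625), np.float64(0.06308584757247541)]
0.106 [0.5241195  0.24760612 0.106     ] [np.float64(0.04837901114185658), np.float64(0.049174413081943404), np.float64(0.06151789242921717), np.float64(0.06151167152450019)]
[-0.32074274 -0.54065345 -0.05879139]
the job is handed in; nothing more can be done
```

I lifted the slide box off the rail by its y sides and stood it on the open bench at about (0.478, 0.019), then let go. I took it again front to back, stacked it on the box in the cradle with the lips on the same side, and retreated. The job was handed in just after 22 s on the robot's clock. No verdict is reported, so the figures below come from my own measurements.

- **Seating height:** the box went down past the lug tops with no resistance. It met contact with the tool at z = 0.0797 m, which is the height predicted for fully home (46 mm above the lower box). The last pictures show its lid level with the cheek tops.
- **Position:** the upper box measured at (0.524, 0.2455) with a yaw of about 0.5°. The lower box, measured before stacking, was at (0.5234, 0.2453) with a yaw of 0.33°. The offset is under 1 mm.
- **Clearance and bystanders:** the gripper was open and about 0.13 m above the stack, with no contact force beyond the noise. In the last top view the bin, rack, jar and look-alikes show no visible movement from where they began; I did not measure this.
- **Disagreements:** heights and positions from different views differed by 1–3 mm, and by up to 10 mm in height for a few lid corners of the hung box. A rough reading of the lug centres on the held box also differed by 2–4 mm from its edge measurement, and I used the edges.
- **Not re-measured:** I did not measure the lower box again after stacking.

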